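# Make up two home-repair kits at the basement workbench

## Robot

A 7-joint arm with a two-finger parallel gripper is mounted at the origin on the work surface. World frame = base frame: x ahead of the robot, y to its left, z up, the work surface at z = 0. Lengths are in m, angles in rad, forces in N, time in s.
With the tool pointing down it reaches from about 0.4 to 0.85 m from the base axis. Payload 10.4 kg.
Tool frame: the origin (TCP) lies midway between the tips of the shut fingers; the grasp point (between the pads) lies 19 mm behind it; z points along the fingers, y is the line along which they close (so a half turn about z gives the same grasp; the last joint's range is limited). The gripper opens to 85 mm and grips with 20 to 120 N. Pads are 22 mm wide; open, the fingers measure 114 mm over their backs; the gripper's body (76 mm by 85 mm) begins 54 mm behind the grasp point. The pads swing forward as they close: fully open they stand 13 mm farther back than shut.
Start: joints at [-1.196, 0.332, -0.065, 1.46, 0.022, 1.35, -0.088], TCP at [0.242, 0.576, 0.231] pointing down, gripper open.
Joint ranges: [-2.6, 2.6], [-0.5, 2.12], [-1.47, 1.34], [0.16, 2.42], [-1.27, 4.41], [0.06, 2.06], [-2.6, 2.6]. Speed limits (rad/s): [2.22, 2.22, 2.79, 2.79, 3.14, 3.14, 3.14].

## Interface

Orientations are given as a unit quaternion [x, y, z, w].
In Python, from workcell import get_obs, camera, camera_params, hand_in gives the robot as it stands.
- The arm moves only by the tool carry_out, never from a script. Its argument "commands" is a list that holds one entry, the list of rows, each a list of 6 numbers: the shift along the tool's x, y, z in units of 40 mm (1.0 is 40 mm), then the turn, a rotation vector about the tool's x, y, z in units of 6 degrees (1.0 is 6 degrees). In form: [[[x, y, z, ax, ay, az], ...]]. A call has 1 to 20 rows; each row shifts and turns the commanded pose from where the row before left it, along the tool's axes as they then stand; what a row does not reach is not made up. A row lasts 1/12 s, in which the tool goes at most 41.7 mm and 7.16 degrees, less where a joint would pass 70% of its speed; a pose out of reach is approached as far as the arm can. A call is refused whole if a number of a shift passes 1 or a number of a turn 1, either way. A call with a gripper value outside its range is refused whole. "hand" is the closure, from -1 (fully open) to 1 (shut), set as the call begins (left out, the last holds). The fingers move at their own pace and stop on an object; "force" is the grip in N (left out, the last holds). Time passes only in rows, so rows that do not move let the fingers close. It gives the time, the measured TCP pose, the force, the opening and the grip force at its end, in the units of the state.
- get_obs(): the state, without advancing time (a new reading comes with each control period).
- camera(name): name is "scene" or "top" or "wrist"; returns the picture (400x640x3 uint8, red, green, blue); there is no depth.
- camera_params(name): a dict with "mtx" (3x3 intrinsics, pixels), "k1" (the pictures are not rectified: a ray, as slopes to the right and down, at radius r is drawn at 1 + k1 r^2 times it, then the intrinsics apply), "R" (3x3) and "t" (3): a world point X has camera coordinates R X + t. Camera axes: x right, y down, z forward; pixel columns grow to the right and rows downward; lengths in m; the calibration is good to about 2 mm. A picture is of the moment at which its call begins: read the wrist's pose just before it. camera_params takes no time and is no camera call; for the wrist camera it gives the pose at the moment of the call.
- hand_in(): hands the job in; it is judged then, once.
The state is a dict: "clock": time; "joint_pos": joint angles; "joint_velocities": joint speeds; "tau": joint torques, N m; "position": TCP position; "ee_rot": TCP orientation; "ft_force": force on the tool from outside, world axes, zero at the start; "torque": the same for the moment, N m; "grip_width": opening from 0.0 (shut) to 1.0 (fully open); "grasp_force": force on a finger pad.
Only numpy, scipy, OpenCV 4.12 (cv2) and the standard library are available. Lean on these libraries where they do the work, as an engineer would, in place of code of your own. Each camera call takes 0.05 s, during which the arm holds its last target. There are 200 camera calls.

## Task

Make up two repair kits from the stock on the bench: the leak kit in the blue three-pocket tray gets the white tape roll, the copper coupling and the blue-wheeled valve; the wall-fixing kit in the yellow two-pocket tray gets the green-lidded screw jar and the tape measure. Put one thing in each pocket, standing (the roll lying flat) on the pocket floor as it stood on the bench, in whichever pocket of its tray you like. Leave the black roll, the red-lidded jar and the pencil tin where they are.

Things in the scene. Friction and masses are not known exactly. Their poses are not given: they have to be found in the camera images.
- blue_tray: Blue open tray, 108 x 212 x 20 mm (x, y, z), with three equal pockets side by side, each 100 mm (x) by 64 mm (y) inside; pocket centres at x = 0, y = -68, 0 and +68 mm in its frame. Fixed to the bench. Floor 4 mm thick, all walls and dividers 4 mm thick with their tops 20 mm above the bench. Origin: centre of its underside, z up, x along the length of the pockets, y along the row of pockets. 
- yellow_tray: Yellow open tray, 108 x 140 x 20 mm (x, y, z), with two equal pockets side by side, each 100 mm (x) by 64 mm (y) inside; pocket centres at x = 0, y = -34 and +34 mm in its frame. Fixed to the bench. Floor 4 mm thick, all walls and dividers 4 mm thick with their tops 20 mm above the bench. Origin: centre of its underside, z up, x along the length of the pockets, y along the row of pockets. 
- white_roll: White roll of thread-seal tape with a small blue ring round its dark centre, lying flat: disc 46 mm in diameter, 24 mm high, about 50 g. Origin: centre of its underside, z up. 
- coupling: Copper reducing pipe coupling standing on its wide end: 39 mm in diameter for the lower 24 mm, then tapering over 10 mm to a 29 mm diameter neck (34 to 55 mm up); 55 mm high, about 120 g. Origin: centre of its underside, z up. 
- valve: Brass stop valve with a blue round handwheel on top. Brass body 52 mm long (x) by 30 mm wide (y), 30 mm high; the wheel is a solid disc 42 mm in diameter, from 46 to 58 mm up, centred over the body, and does not turn; about 220 g. It stands on its brass body. Origin: centre of its underside, z up. x runs along the brass body.
- green_jar: Small glass jar of brass screws with a green lid: glass 46 mm in diameter up to 42 mm, lid 48 mm in diameter from 42 to 58 mm up; the lid is fixed on; about 120 g. Origin: centre of its underside, z up. 
- tape_measure: Orange tape measure, upright block 62 mm long (x), 34 mm thick (y), 58 mm high, black discs on its sides; about 200 g. Origin: centre of its underside, z up. 
- black_roll: Black roll of tape, lying flat, 46 mm in diameter, 24 mm high. Not wanted: stays where it is. Origin: centre of its underside, z up. 
- red_jar: Small glass jar of brass screws with a red lid, 48 mm in diameter, 58 mm high. Not wanted: stays where it is. Origin: centre of its underside, z up. 
- tin: Green and silver tin of pencils, 77 mm in diameter, 85 mm high with pencils to 140 mm, between the trays. Stays where it is. Origin: centre of its underside, z up. 
Things that resemble listed ones, but are neither listed nor needed, are in the scene too. Of the things that look like the white_roll, the larger one is meant.

How it is judged:
By the outcome, as a careful person would: the job done as asked, in the order asked, and still so for the second after the job is handed in, with the robot touching nothing.
It also fails if it takes over 128 s, if anything falls off the work surface, if the arm or the gripper's body presses on something with over 40 N, if the wrist force passes 120 N, or if a joint passes its speed limit or range.

## Working session

There is one attempt and no reset: what is moved stays moved. The work goes in short steps, Python scripts to look and compute and a tool call to move; the robot and the scene stay as the last step left them, time stands still between calls to the robot, and variables do not carry over. Pictures are saved under pics/ and viewed, at most 14 in all, crops included, and the job is handed in when it is done.

Besides the shell and the picture viewer there is one more tool, called after "Request:" as name(argument=value, ...), one argument or row to a line, values as JSON. carry_out: Moves the arm, as the interface text tells. Its arguments: {"type":"object","properties":{"commands":{"type":"array"},"hand":{"type":"number"},"force":{"type":"number"}},"required":["commands"]}

```bash
ls; mkdir -p pics; cat > h.py <<'E'
import numpy as np, cv2
from workcell import get_obs, camera, camera_params
def snap(n,f):
    p=camera_params(n); im=camera(n); cv2.imwrite('pics/'+f,im[:,:,::-1]); np.savez('pics/'+f+'.npz',**{k:np.array(p[k]) for k in('mtx','k1','R','t')}); return im
def px2w(f,uv,z):
    p=np.load('pics/'+f+'.npz'); K=p['mtx'];k1=float(p['k1']);R=p['R'];t=p['t']
    d=np.linalg.inv(K)@[uv[0],uv[1],1]; d=d[:2]; s=d.copy()
    for _ in range(30): s=d/(1+k1*(s@s))
    r=R.T@np.array([s[0],s[1],1]); c=-R.T@t
    return (c+r*(z-c[2])/r[2])[:3]
def w2px(f,X):
    p=np.load('pics/'+f+'.npz'); c=p['R']@np.array(X)+p['t']; s=c[:2]/c[2]; s=s*(1+float(p['k1'])*(s@s))
    return (p['mtx']@[s[0],s[1],1])[:2]
E
python3 - <<'E'
from h import *
for n in('top','scene'): snap(n,n+'0.png'); 
o=get_obs(); print(o)
print(camera_params('top'))
E
```

```text
pics
{'clock': 0.1, 'joint_pos': array([-1.19560061,  0.33280278, -0.06466564,  1.46083917,  0.02157869,
        1.34987272, -0.08850103]), 'joint_velocities': array([ 0.00109875, -0.00139266, -0.00050117, -0.00234558, -0.00055061,
        0.0024896 ,  0.00161796]), 'tau': array([ 6.50663133e-04, -6.26742411e+01,  4.84897324e-02, -3.92435718e+01,
        1.63351593e-02,  6.90244007e-03, -4.54294957e-05]), 'position': array([0.24200757, 0.57589851, 0.23060774]), 'ee_rot': array([ 1.97598487e-01,  9.80282848e-01, -6.05805676e-04, -9.95275658e-05]), 'ft_force': array([ 0.65112719, -0.93540962,  0.38471562]), 'torque': array([-0.01644994, -0.00682458, -0.02429939]), 'grasp_force': 0.0, 'grip_width': 0.9974217949728335}
{'mtx': array([[392.74133484,   0.        , 324.81563682],
       [  0.        , 392.74133484, 203.77219379],
       [  0.        ,   0.        ,   1.        ]]), 'k1': 0.02961110524243538, 'R': array([[-0.03046393, -0.99953297, -0.00240852],
       [-0.97476037,  0.03024191, -0.22119594],
       [ 0.22116548, -0.00439077, -0.97522641]]), 't': array([0.0015934 , 0.55141053, 0.96098185])}
```

View pics/top0.png

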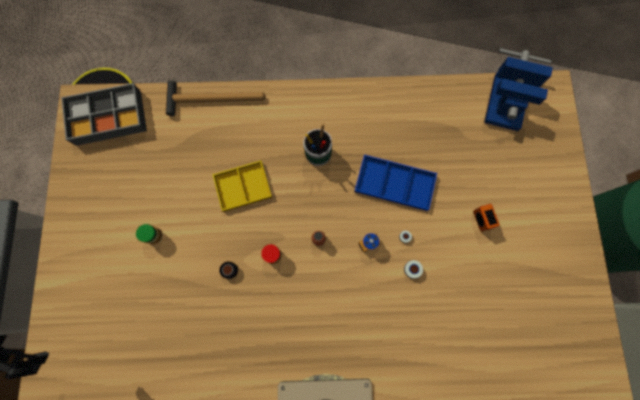

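View pics/scene0.png

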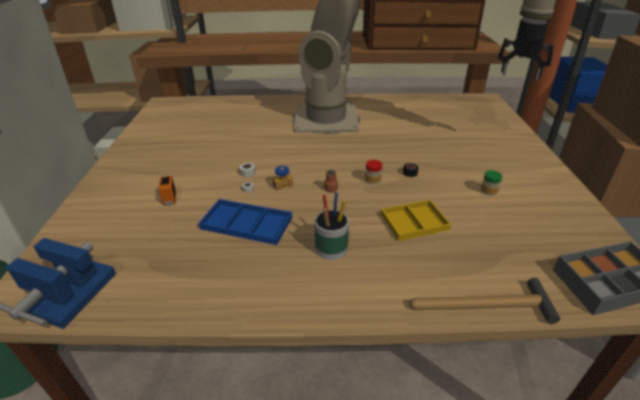

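The top view shows two white rolls, at about (414,270), the larger, and (406,237), the smaller. The green jar is at (148,234), the red jar (271,255), the black roll (229,270), the coupling (319,238), the valve (370,242) and the tape measure (486,218). The blue tray is at (396,184), the yellow tray (243,187) and the tin (318,147). The scene view agrees. I'll enlarge both halves to confirm.

```bash
python3 - <<'E'
import cv2
im=cv2.imread('pics/top0.png')
for n,x in(('cr',315),('cl',130)):
    cv2.imwrite(f'pics/{n}.png',cv2.resize(im[145:295,x:x+200],None,fx=4,fy=4,interpolation=cv2.INTER_CUBIC))
E
```

```text
(no output)
```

View pics/cr.png

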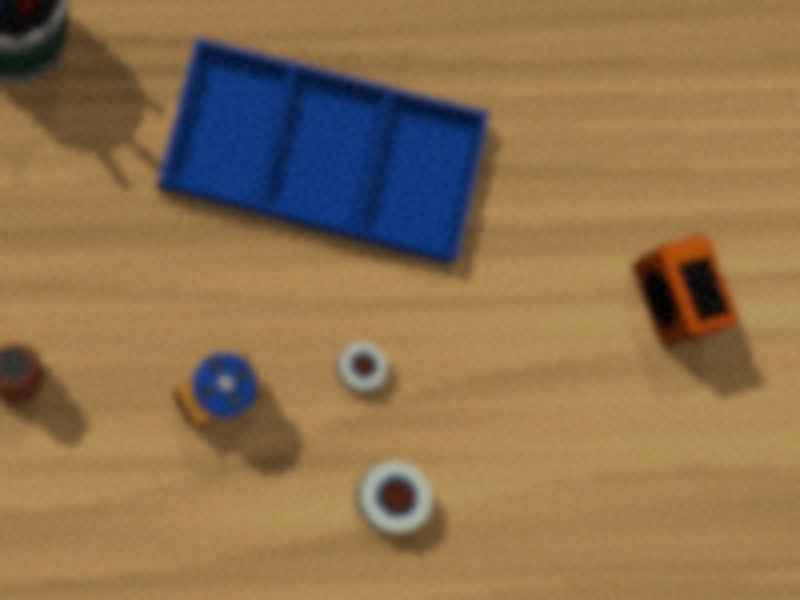

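View pics/cl.png

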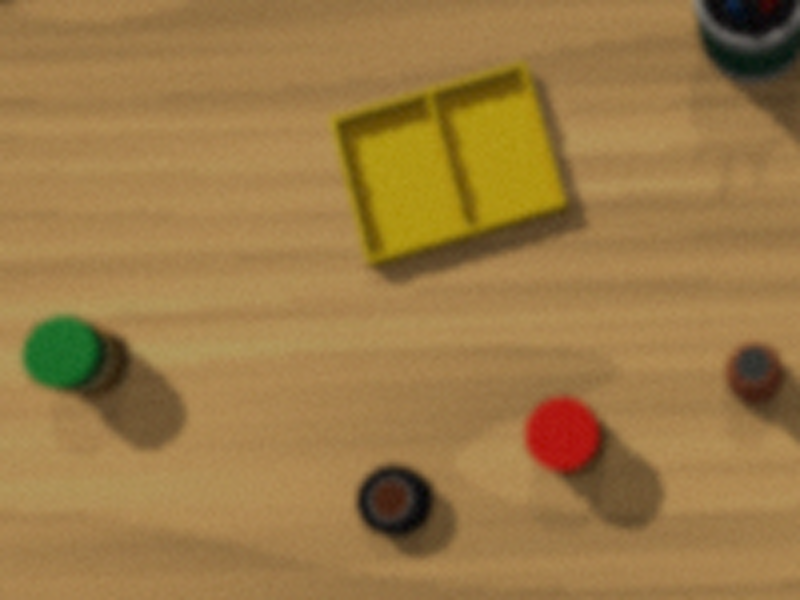

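The crops confirm it: of the white rolls, crop 1 (396,497) is about 75 px wide with a blue ring, and (364,367) is about 52 px wide. The larger one with the blue ring is meant. Next I'll compute the positions.

```bash
cat >> h.py <<'E'
def tool():
    from scipy.spatial.transform import Rotation as Ro
    o=get_obs(); return np.array(o['position']), Ro.from_quat(o['ee_rot']).as_matrix(), o
def need(xyz,yaw=None):
    """units to go: turn about tool z so tool y lies along yaw (deg, mod 180), then shift in the axes after it"""
    from scipy.spatial.transform import Rotation as Ro
    p,R,o=tool(); a=0
    if yaw is not None:
        cur=np.degrees(np.arctan2(R[1,1],R[0,1])); a=-((yaw-cur+90)%180-90)
    R2=R@Ro.from_euler('z',a,degrees=True).as_matrix()
    print('turn units',round(a/6,2),'j7',round(o['joint_pos'][6],2),'| shift units',np.round(R2.T@(np.array(xyz)-p)/.04,2),'| tilt',np.round(R[:2,2],3))
E
python3 - <<'E'
from h import *
f='top0.png'
R=lambda c:((315+(c[0]+.5)/4-.5),145+(c[1]+.5)/4-.5)
L=lambda c:((130+(c[0]+.5)/4-.5),145+(c[1]+.5)/4-.5)
g=lambda n,m,c,z:print(n,np.round(px2w(f,m(c),z),4))
g('roll',R,(396,497),.024);g('small',R,(364,367),.02);g('coup',L,(755,362),.055);g('valve',R,(225,384),.058);g('green',L,(64,353),.058)
g('red',L,(564,435),.058);g('black',L,(395,499),.024);g('tm',R,(703,287),.058);g('tin',lambda c:c,(318,145),.085)
d=px2w(f,R((737,318)),.058)-px2w(f,R((706,237)),.058);print('tm long',np.degrees(np.arctan2(d[1],d[0])),np.linalg.norm(d))
for n,m,cs in(('blue',R,[(200,40),(487,112),(456,262),(162,186)]),('yellow',L,[(333,120),(524,64),(568,207),(374,264)])):
    P=np.array([px2w(f,m(c),.02) for c in cs]); ctr=P.mean(0)
    r=(P[0]+P[3]-P[1]-P[2]); x=P[0]+P[1]-P[2]-P[3]
    print(n,ctr.round(4),'y dir',np.degrees(np.arctan2(r[1],r[0])).round(1),'x dir',np.degrees(np.arctan2(x[1],x[0])).round(1),np.linalg.norm(r)/2,np.linalg.norm(x)/2)
print(get_obs()['clock'])
g('body end',R,(190,405),.03)
E
```

```text
roll [ 0.3793 -0.2408  0.024 ]
small [ 0.4652 -0.2275  0.02  ]
coup [0.4705 0.0037 0.055 ]
valve [ 0.4518 -0.1301  0.058 ]
green [0.49   0.4451 0.058 ]
red [0.4272 0.1261 0.058 ]
black [0.3928 0.2403 0.024 ]
tm [ 0.5055 -0.4411  0.058 ]
tin [ 0.705  -0.0022  0.085 ]
tm long -166.3594973009373 0.055266014034279005
blue [ 0.6162 -0.2126  0.02  ] y dir 73.2 x dir -16.5 0.20359845495381276 0.10891664732589468
yellow [0.6194 0.2093 0.02  ] y dir 105.4 x dir 16.6 0.13575258745474797 0.10727457067590623
0.1
body end [ 0.4423 -0.1098  0.03  ]
```

```bash
python3 - <<'E'
from h import *
need((.50,.15,.20),163.4); need((.42,-.21,.20),163.4)
E
```

```text
turn units 13.97 j7 -0.09 | shift units [-8.36  9.22  0.77] | tilt [-0.    -0.001]
turn units 13.97 j7 -0.09 | shift units [-17.56   9.88   0.79] | tilt [-0.    -0.001]
```

Request:
carry_out(
  commands=[
    [[0, 0, 0, 0, 0, 1], [0, 0, 0, 0, 0, 1], [0, 0, 0, 0, 0, 1], [0, 0, 0, 0, 0, 1], [0, 0, 0, 0, 0, 1], [0, 0, 0, 0, 0, 1], [0, 0, 0, 0, 0, 1], [0, 0, 0, 0, 0, 1], [0, 0, 0, 0, 0, 1], [0, 0, 0, 0, 0, 1], [0, 0, 0, 0, 0, 1], [0, 0, 0, 0, 0, 1], [0, 0, 0, 0, 0, 1], [0, 0, 0, 0, 0, 1], [0, 0, 0, 0, 0, 0]],
  ],
  hand=-1,
)

```text
clock: 1.35
position: [0.242, 0.576, 0.2309]
ee_rot: [0.804, 0.594, -0.0, 0.0]
ft_force: [-0.8, 0.0, 0.4]
grip_width: 0.995
grasp_force: 0.0
```

Request:
carry_out(
  commands=[
    [[-0.6, 0.65, 0, 0, 0, 0], [-0.6, 0.65, 0, 0, 0, 0], [-0.6, 0.65, 0, 0, 0, 0], [-0.6, 0.65, 0, 0, 0, 0], [-0.6, 0.65, 0, 0, 0, 0], [-0.6, 0.65, 0, 0, 0, 0], [-0.6, 0.65, 0, 0, 0, 0], [-0.6, 0.65, 0, 0, 0, 0], [-0.6, 0.65, 0, 0, 0, 0], [-0.6, 0.65, 0, 0, 0, 0], [-0.6, 0.65, 0, 0, 0, 0], [-0.6, 0.65, 0, 0, 0, 0], [-0.6, 0.65, 0, 0, 0, 0], [-0.6, 0.65, 0, 0, 0, 0], [0, 0, 0, 0, 0, 0]],
  ],
)

```text
clock: 2.6
position: [0.4963, 0.1421, 0.2316]
ee_rot: [0.804, 0.594, 0.0, 0.001]
ft_force: [-0.6, -0.5, 0.3]
grip_width: 1.002
grasp_force: 0.0
```

```bash
python3 - <<'E'
from h import *
need((.3793,-.2408,.20),163.4)
E
```

```text
turn units -0.08 j7 -0.63 | shift units [-10.01  -0.07   0.8 ] | tilt [ 0.002 -0.002]
```

Request:
carry_out(
  commands=[
    [[-0.8, 0, 0.05, 0, 0, 0], [-0.8, 0, 0.05, 0, 0, 0], [-0.8, 0, 0.05, 0, 0, 0], [-0.8, 0, 0.05, 0, 0, 0], [-0.8, 0, 0.05, 0, 0, 0], [-0.8, 0, 0.05, 0, 0, 0], [-0.8, 0, 0.05, 0, 0, 0], [-0.8, 0, 0.05, 0, 0, 0], [-0.8, 0, 0.05, 0, 0, 0], [-0.8, 0, 0.05, 0, 0, 0], [-0.8, 0, 0.05, 0, 0, 0], [-0.8, 0, 0.05, 0, 0, 0], [-0.4, -0.1, 0, 0, 0, 0], [0, 0, 0, 0, 0, 0], [0, 0, 0, 0, 0, 0]],
  ],
)

```text
clock: 3.85
position: [0.3738, -0.2328, 0.2073]
ee_rot: [0.803, 0.597, 0.0, -0.0]
ft_force: [0.4, 0.8, 0.0]
grip_width: 1.003
grasp_force: 0.0
```

```bash
python3 - <<'E'
from h import *
need((.3793,-.2408,.003),163.4)
snap('wrist','w1.png')
for X in((.3793,-.2408,.024),(.4652,-.2275,.02),(.4518,-.1301,.058)): print(w2px('w1.png',X))
E
```

```text
turn units -0.02 j7 0.04 | shift units [-0.16  0.19  5.11] | tilt [0.    0.001]
[325.47521184 183.16694921]
[404.55857493 145.62006066]
[374.59921317  40.6000247 ]
```

View pics/w1.png

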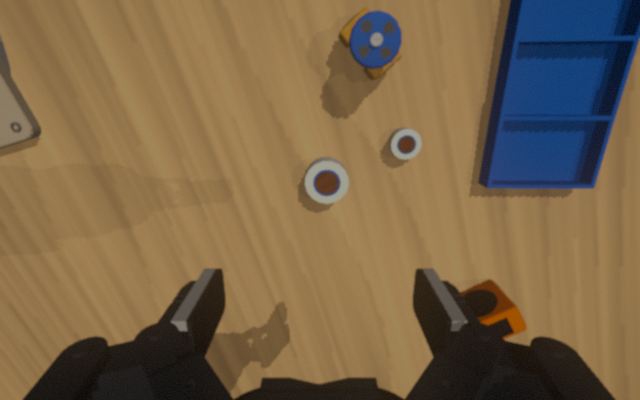

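The wrist view shows the large roll at (326,182), as predicted. The small roll is at (406,145), and the valve wheel at (376,40) with its body ends near (353,25) and (386,68). I'm descending on the large roll.

Request:
carry_out(
  commands=[
    [[-0.16, 0.19, 0.5, 0, 0, 0], [0, 0, 0.6, 0, 0, 0], [0, 0, 0.6, 0, 0, 0], [0, 0, 0.6, 0, 0, 0], [0, 0, 0.6, 0, 0, 0], [0, 0, 0.6, 0, 0, 0], [0, 0, 0.5, 0, 0, 0], [0, 0, 0.4, 0, 0, 0], [0, 0, 0.3, 0, 0, 0], [0, 0, 0.2, 0, 0, 0], [0, 0, 0.1, 0, 0, 0], [0, 0, 0, 0, 0, 0], [0, 0, 0, 0, 0, 0]],
  ],
)

```text
clock: 4.98
position: [0.38, -0.2405, 0.0076]
ee_rot: [0.803, 0.597, 0.0, 0.0]
ft_force: [0.1, -0.2, 0.4]
grip_width: 1.0
grasp_force: 0.0
```

Request:
carry_out(
  commands=[
    [[0, 0, 0, 0, 0, 0], [0, 0, 0, 0, 0, 0], [0, 0, 0, 0, 0, 0], [0, 0, 0, 0, 0, 0], [0, 0, 0, 0, 0, 0], [0, 0, 0, 0, 0, 0], [0, 0, 0, 0, 0, 0], [0, 0, 0, 0, 0, 0], [0, 0, 0, 0, 0, 0], [0, 0, 0, 0, 0, 0]],
  ],
  hand=1,
  force=30,
)

```text
clock: 5.82
position: [0.3799, -0.2407, 0.0079]
ee_rot: [0.803, 0.596, 0.0, -0.0]
ft_force: [-2.4, 1.3, 9.6]
grip_width: 0.522
grasp_force: 29.3
```

```bash
python3 - <<'E'
from h import *
c=np.array([.6162,-.2126,0]);y=np.array([.286,.958,0])
for k in(-1,0,1): need(c+.068*k*y+[0,0,.01],163.4)
a=px2w('w1.png',(353,25),.03);b=px2w('w1.png',(386,68),.03);print(a,b,np.degrees(np.arctan2(*(b-a)[1::-1])))
a=px2w('w1.png',(484,187),.02);b=px2w('w1.png',(596,187),.02);print(a,b,np.degrees(np.arctan2(*(b-a)[1::-1])))
print(c-.106*y)
print(get_obs()['grip_width'])
E
```

```text
turn units -0.03 j7 0.5 | shift units [ 0.66  5.46 -0.05] | tilt [0.001 0.001]
turn units -0.03 j7 0.5 | shift units [ 2.36  5.46 -0.05] | tilt [0.001 0.001]
turn units -0.03 j7 0.5 | shift units [ 4.06  5.46 -0.05] | tilt [0.001 0.001]
[ 0.44191863 -0.11102202  0.03      ] [ 0.46148649 -0.15246231  0.03      ] -64.7235989119131
[ 0.53451244 -0.29317541  0.02      ] [ 0.64244274 -0.32588857  0.02      ] -16.861808165820143
[ 0.585884 -0.314148  0.      ]
0.5219200049400843
```

Request:
carry_out(
  commands=[
    [[0, 0, -0.3, 0, 0, 0], [0, 0, -0.5, 0, 0, 0], [0, 0, -0.6, 0, 0, 0], [0, 0, -0.6, 0, 0, 0], [0, 0, -0.5, 0, 0, 0], [0.06, 0.5, 0, 0, 0, 0], [0.06, 0.5, 0, 0, 0, 0], [0.06, 0.5, 0, 0, 0, 0], [0.06, 0.5, 0, 0, 0, 0], [0.06, 0.5, 0, 0, 0, 0], [0.06, 0.5, 0, 0, 0, 0], [0.06, 0.5, 0, 0, 0, 0], [0.06, 0.5, 0, 0, 0, 0], [0.06, 0.5, 0, 0, 0, 0], [0.06, 0.5, 0, 0, 0, 0], [0.06, 0.46, 0, 0, 0, 0], [0, 0, 0, 0, 0, 0], [0, 0, 0, 0, 0, 0]],
  ],
)

```text
clock: 7.32
position: [0.5964, -0.2785, 0.1069]
ee_rot: [0.803, 0.597, -0.0, -0.0]
ft_force: [-0.3, 0.2, -0.8]
grip_width: 0.524
grasp_force: 31.3
```

```bash
python3 - <<'E'
from h import *
need((.5968,-.2777,.013),163.4)
snap('wrist','w2.png')
c=np.array([.6162,-.2126,.02]);y=np.array([.286,.958,0]);x=np.array([.958,-.286,0])
print([w2px('w2.png',c+a*.054*x+b*.106*y).round() for a,b in((-1,-1),(1,-1),(1,1),(-1,1))])
E
```

```text
turn units -0.03 j7 0.43 | shift units [0.02 0.   2.35] | tilt [-0.001 -0.   ]
[array([249., 255.]), array([388., 255.]), array([414., -84.]), array([220., -83.])]
```

View pics/w2.png

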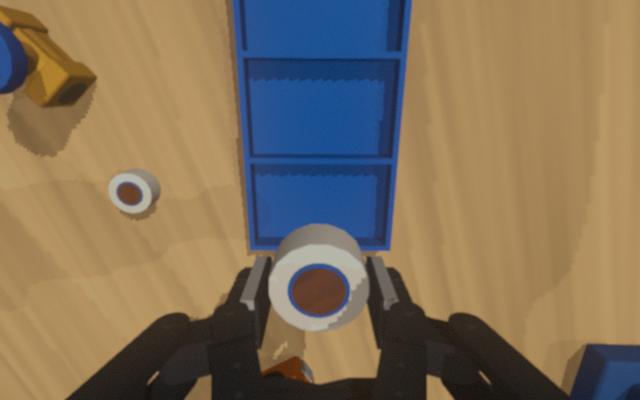

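Tray corners show at (249,250) and (391,250) against a predicted row of 255, so the tray sits about 3.5 mm further along its +y. I'll correct for that and place the roll.

Request:
carry_out(
  commands=[
    [[0.1, 0, 0.3, 0, 0, 0], [0, 0, 0.5, 0, 0, 0], [0, 0, 0.5, 0, 0, 0], [0, 0, 0.4, 0, 0, 0], [0, 0, 0.3, 0, 0, 0], [0, 0, 0.2, 0, 0, 0], [0, 0, 0.1, 0, 0, 0], [0, 0, 0.04, 0, 0, 0], [0, 0, 0, 0, 0, 0], [0, 0, 0, 0, 0, 0]],
  ],
)

```text
clock: 8.2
position: [0.5979, -0.275, 0.0145]
ee_rot: [0.803, 0.596, 0.0, 0.0]
ft_force: [0.1, 0.0, -0.8]
grip_width: 0.529
grasp_force: 31.3
```

Request:
carry_out(
  commands=[
    [[0, 0, 0, 0, 0, 0], [0, 0, 0, 0, 0, 0], [0, 0, 0, 0, 0, 0], [0, 0, 0, 0, 0, 0], [0, 0, -0.2, 0, 0, 0], [0, 0, -0.5, 0, 0, 0], [0, 0, -0.6, 0, 0, 0], [0, 0, -0.6, 0, 0, 0], [0, 0, -0.6, 0, 0, 0], [0, 0, -0.6, 0, 0, 0], [0, 0, 0, 0, 0, 0], [0, 0, 0, 0, 0, 0]],
  ],
  hand=-0.35,
)

```text
clock: 9.2
position: [0.5981, -0.2752, 0.1396]
ee_rot: [0.803, 0.596, 0.001, 0.001]
ft_force: [-0.5, -0.2, -0.1]
grip_width: 0.672
grasp_force: 0.0
```

```bash
python3 - <<'E'
from h import *
need((.4705,.0037,.13),163.4)
snap('wrist','w3.png')
E
```

```text
turn units -0.03 j7 0.41 | shift units [ 5.77 -5.05  0.23] | tilt [ 0.003 -0.001]
```

View pics/w3.png

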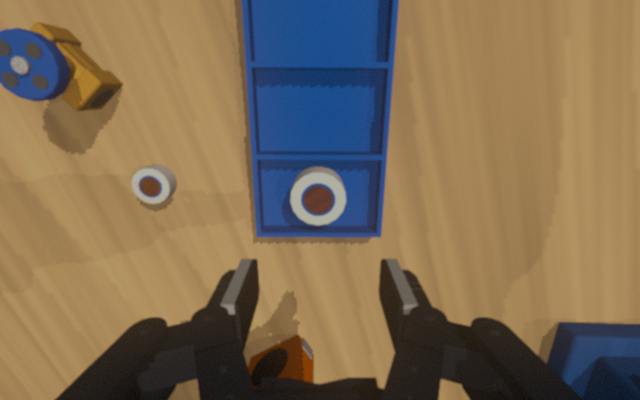

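The roll lies flat in its pocket at (318,198). Next is the coupling.

Request:
carry_out(
  commands=[
    [[0.58, -0.5, 0, 0, 0, 0], [0.58, -0.5, 0, 0, 0, 0], [0.58, -0.5, 0, 0, 0, 0], [0.58, -0.5, 0, 0, 0, 0], [0.58, -0.5, 0, 0, 0, 0], [0.58, -0.5, 0, 0, 0, 0], [0.58, -0.5, 0, 0, 0, 0], [0.58, -0.5, 0, 0, 0, 0], [0.58, -0.5, 0, 0, 0, 0], [0.55, -0.55, 0, 0, 0, 0], [0, 0, 0, 0, 0, 0], [0, 0, 0, 0, 0, 0]],
  ],
  hand=-0.6,
)

```text
clock: 10.25
position: [0.4697, 0.0067, 0.1371]
ee_rot: [0.801, 0.598, -0.0, -0.001]
ft_force: [0.4, -0.6, 0.2]
grip_width: 0.801
grasp_force: 0.0
```

```bash
python3 - <<'E'
from h import *
need((.4705,.0037,.032),163.4)
snap('wrist','w4.png')
print(w2px('w4.png',(.4705,.0037,.055)))
E
```

```text
turn units 0.01 j7 -0.31 | shift units [-0.07  0.04  2.63] | tilt [-0.001  0.001]
[320.22055224 216.20252074]
```

View pics/w4.png

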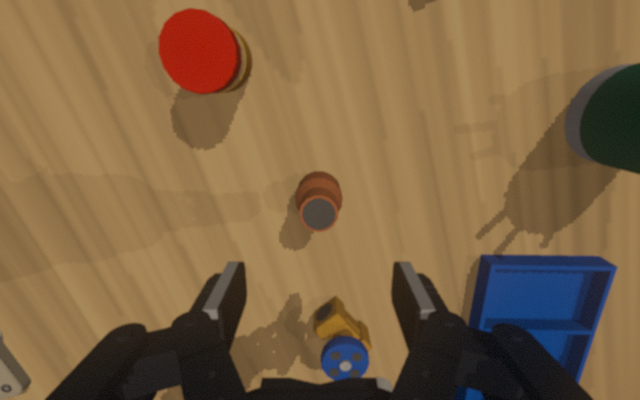

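The coupling's top ring is at (319,213), against a predicted (320,216), which is close enough to descend.

Request:
carry_out(
  commands=[
    [[-0.02, 0, 0.4, 0, 0, 0], [0, 0, 0.5, 0, 0, 0], [0, 0, 0.5, 0, 0, 0], [0, 0, 0.5, 0, 0, 0], [0, 0, 0.4, 0, 0, 0], [0, 0, 0.2, 0, 0, 0], [0, 0, 0.1, 0, 0, 0], [0, 0, 0, 0, 0, 0], [0, 0, 0, 0, 0, 0]],
  ],
)

```text
clock: 11.05
position: [0.471, 0.0032, 0.0342]
ee_rot: [0.803, 0.596, 0.0, 0.0]
ft_force: [-0.2, 0.0, 0.4]
grip_width: 0.8
grasp_force: 0.0
```

Request:
carry_out(
  commands=[
    [[0, 0, 0, 0, 0, 0], [0, 0, 0, 0, 0, 0], [0, 0, 0, 0, 0, 0], [0, 0, 0, 0, 0, 0], [0, 0, 0, 0, 0, 0], [0, 0, 0, 0, 0, 0], [0, 0, 0, 0, 0, 0], [0, 0, 0, 0, 0, 0], [0, 0, 0, 0, 0, 0], [0, 0, 0, 0, 0, 0]],
  ],
  hand=1,
  force=40,
)

```text
clock: 11.88
position: [0.4709, 0.0042, 0.0343]
ee_rot: [0.803, 0.596, 0.001, -0.0]
ft_force: [-2.5, 0.5, 7.2]
grip_width: 0.318
grasp_force: 39.0
```

```bash
python3 - <<'E'
from h import *
need((.6170,-.2100,.13),163.4)
E
```

```text
turn units -0.03 j7 -0.1 | shift units [-4.08  5.03 -2.4 ] | tilt [0.001 0.001]
```

Request:
carry_out(
  commands=[
    [[0, 0, -0.3, 0, 0, 0], [0, 0, -0.6, 0, 0, 0], [0, 0, -0.6, 0, 0, 0], [0, 0, -0.5, 0, 0, 0], [-0.4, 0.5, 0, 0, 0, 0], [-0.4, 0.5, 0, 0, 0, 0], [-0.4, 0.5, 0, 0, 0, 0], [-0.4, 0.5, 0, 0, 0, 0], [-0.4, 0.5, 0, 0, 0, 0], [-0.4, 0.5, 0, 0, 0, 0], [-0.4, 0.5, 0, 0, 0, 0], [-0.4, 0.5, 0, 0, 0, 0], [-0.4, 0.5, 0, 0, 0, 0], [-0.4, 0.5, 0, 0, 0, 0], [-0.08, 0.03, 0, 0, 0, 0], [0, 0, 0, 0, 0, 0], [0, 0, 0, 0, 0, 0]],
  ],
)

```text
clock: 13.3
position: [0.6156, -0.2102, 0.1134]
ee_rot: [0.803, 0.596, -0.0, -0.0]
ft_force: [-0.3, -0.0, -2.1]
grip_width: 0.317
grasp_force: 40.1
```

```bash
python3 - <<'E'
from h import *
need((.6170,-.2100,.0395),163.4); print(get_obs()['grip_width'])
E
```

```text
turn units -0.03 j7 0.33 | shift units [0.02 0.03 1.85] | tilt [-0.001  0.   ]
0.31691459723742726
```

Request:
carry_out(
  commands=[
    [[0, 0, 0.3, 0, 0, 0], [0, 0, 0.5, 0, 0, 0], [0, 0, 0.4, 0, 0, 0], [0, 0, 0.3, 0, 0, 0], [0, 0, 0.2, 0, 0, 0], [0, 0, 0.1, 0, 0, 0], [0, 0, 0.06, 0, 0, 0], [0, 0, 0, 0, 0, 0], [0, 0, 0, 0, 0, 0]],
  ],
)

```text
clock: 14.05
position: [0.6163, -0.2107, 0.0399]
ee_rot: [0.803, 0.596, 0.0, 0.0]
ft_force: [-0.1, 0.3, -1.0]
grip_width: 0.315
grasp_force: 40.1
```

Request:
carry_out(
  commands=[
    [[0, 0, 0, 0, 0, 0], [0, 0, 0, 0, 0, 0], [0, 0, 0, 0, 0, 0], [0, 0, 0, 0, 0, 0], [0, 0, -0.2, 0, 0, 0], [0, 0, -0.5, 0, 0, 0], [0, 0, -0.6, 0, 0, 0], [0, 0, -0.6, 0, 0, 0], [0, 0, -0.5, 0, 0, 0], [0, 0, 0, 0, 0, 0], [0, 0, 0, 0, 0, 0]],
  ],
  hand=-0.2,
)

```text
clock: 14.97
position: [0.6166, -0.2108, 0.1369]
ee_rot: [0.803, 0.596, 0.001, 0.001]
ft_force: [0.8, -0.9, -0.4]
grip_width: 0.598
grasp_force: 0.0
```

```bash
python3 - <<'E'
from h import *
need((.4518,-.1301,.13),115.3+90);need((.4518,-.1301,.13),115.3)
E
```

```text
turn units -7.02 j7 0.32 | shift units [ 3.59 -2.86  0.16] | tilt [ 0.003 -0.   ]
turn units 7.98 j7 0.32 | shift units [-2.86 -3.59  0.16] | tilt [ 0.003 -0.   ]
```

Request:
carry_out(
  commands=[
    [[0, 0, 0, 0, 0, 1], [0, 0, 0, 0, 0, 1], [0, 0, 0, 0, 0, 1], [0, 0, 0, 0, 0, 1], [0, 0, 0, 0, 0, 1], [0, 0, 0, 0, 0, 1], [0, 0, 0, 0, 0, 1], [0, 0, 0, 0, 0, 1], [-0.4, -0.5, 0, 0, 0, 0], [-0.4, -0.5, 0, 0, 0, 0], [-0.4, -0.5, 0, 0, 0, 0], [-0.4, -0.5, 0, 0, 0, 0], [-0.4, -0.5, 0, 0, 0, 0], [-0.4, -0.5, 0, 0, 0, 0], [-0.46, -0.59, 0, 0, 0, 0], [0, 0, 0, 0, 0, 0], [0, 0, 0, 0, 0, 0]],
  ],
  hand=-0.6,
)

```text
clock: 16.38
position: [0.459, -0.1318, 0.1367]
ee_rot: [0.976, 0.218, 0.001, -0.002]
ft_force: [0.6, -0.4, 0.4]
grip_width: 0.801
grasp_force: 0.0
```

```bash
python3 - <<'E'
from h import *
need((.4518,-.1301,.036),115.3)
snap('wrist','w5.png')
print(w2px('w5.png',(.4518,-.1301,.058)))
E
```

```text
turn units -0.01 j7 -0.72 | shift units [-0.15 -0.1   2.52] | tilt [0.001 0.005]
[313.52736587 222.18278398]
```

View pics/w5.png

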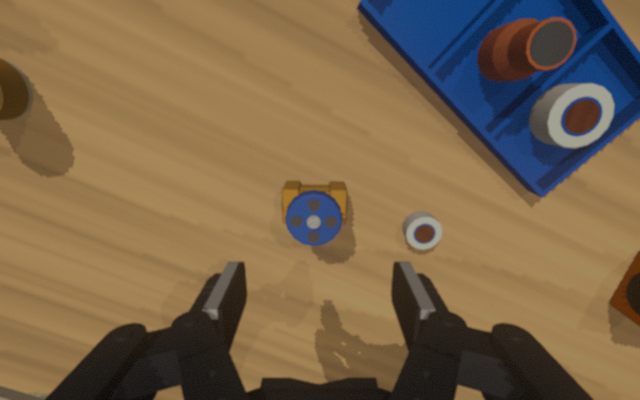

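The valve is square to the fingers, wheel at (314,218), and the coupling stands upright in the middle pocket at (530,48).

Request:
carry_out(
  commands=[
    [[-0.08, -0.1, 0.4, 0, 0, 0], [0, 0, 0.5, 0, 0, 0], [0, 0, 0.5, 0, 0, 0], [0, 0, 0.5, 0, 0, 0], [0, 0, 0.3, 0, 0, 0], [0, 0, 0.2, 0, 0, 0], [0, 0, 0.1, 0, 0, 0], [0, 0, 0, 0, 0, 0], [0, 0, 0, 0, 0, 0]],
  ],
)

```text
clock: 17.18
position: [0.4549, -0.1321, 0.0369]
ee_rot: [0.976, 0.217, -0.001, 0.001]
ft_force: [0.5, -0.0, 0.1]
grip_width: 0.802
grasp_force: 0.0
```

Request:
carry_out(
  commands=[
    [[0, 0, 0, 0, 0, 0], [0, 0, 0, 0, 0, 0], [0, 0, 0, 0, 0, 0], [0, 0, 0, 0, 0, 0], [0, 0, 0, 0, 0, 0], [0, 0, 0, 0, 0, 0], [0, 0, 0, 0, 0, 0], [0, 0, 0, 0, 0, 0], [0, 0, 0, 0, 0, 0], [0, 0, 0, 0, 0, 0]],
  ],
  hand=1,
  force=60,
)

```text
clock: 18.02
position: [0.4552, -0.1311, 0.0376]
ee_rot: [0.976, 0.217, 0.0, -0.0]
ft_force: [-1.5, 1.9, 8.6]
grip_width: 0.466
grasp_force: 59.3
```

Request:
carry_out(
  commands=[
    [[0, 0, -0.3, 0, 0, 0], [0, 0, -0.6, 0, 0, 0], [0, 0, -0.6, 0, 0, 0], [0, 0, -0.5, 0, 0, 0], [0, 0, 0, 0, 0, -1], [0, 0, 0, 0, 0, -1], [0, 0, 0, 0, 0, -1], [0, 0, 0, 0, 0, -1], [0, 0, 0, 0, 0, -1], [0, 0, 0, 0, 0, -1], [0, 0, 0, 0, 0, -1], [0, 0, 0, 0, 0, -1], [0, 0, 0, 0, 0, 0], [0, 0, 0, 0, 0, 0]],
  ],
)

```text
clock: 19.18
position: [0.4545, -0.1313, 0.1169]
ee_rot: [0.804, 0.594, -0.0, -0.0]
ft_force: [0.8, 0.5, -2.7]
grip_width: 0.467
grasp_force: 61.5
```

```bash
python3 - <<'E'
from h import *
need((.6170+.0194,-.2100+.0652,.13),163.4)
E
```

```text
turn units -0.08 j7 0.05 | shift units [ 0.98  4.45 -0.33] | tilt [-0.001  0.   ]
```

Request:
carry_out(
  commands=[
    [[0.1, 0.45, 0, 0, 0, 0], [0.1, 0.45, 0, 0, 0, 0], [0.1, 0.45, 0, 0, 0, 0], [0.1, 0.45, 0, 0, 0, 0], [0.1, 0.45, 0, 0, 0, 0], [0.1, 0.45, 0, 0, 0, 0], [0.1, 0.45, 0, 0, 0, 0], [0.1, 0.45, 0, 0, 0, 0], [0.1, 0.45, 0, 0, 0, 0], [0.1, 0.4, 0, 0, 0, 0], [0, 0, 0, 0, 0, 0], [0, 0, 0, 0, 0, 0]],
  ],
)

```text
clock: 20.18
position: [0.6367, -0.1448, 0.1161]
ee_rot: [0.804, 0.595, -0.001, -0.0]
ft_force: [-0.5, -0.6, -3.2]
grip_width: 0.467
grasp_force: 61.7
```

```bash
python3 - <<'E'
from h import *
need((.6170+.0194,-.2100+.0652,.0425),163.4)
snap('wrist','w6.png')
E
```

```text
turn units -0.07 j7 0.21 | shift units [ 0.   -0.    1.84] | tilt [-0.002 -0.001]
```

View pics/w6.png

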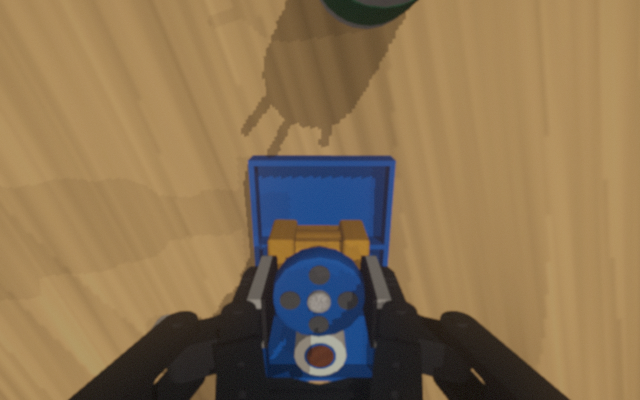

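The valve hangs level over the free +y pocket, whose far corners show at (250,158) and (394,158). Lowering it now.

Request:
carry_out(
  commands=[
    [[0, 0, 0.3, 0, 0, 0], [0, 0, 0.5, 0, 0, 0], [0, 0, 0.4, 0, 0, 0], [0, 0, 0.3, 0, 0, 0], [0, 0, 0.2, 0, 0, 0], [0, 0, 0.1, 0, 0, 0], [0, 0, 0.04, 0, 0, 0], [0, 0, 0, 0, 0, 0], [0, 0, 0, 0, 0, 0]],
  ],
)

```text
clock: 20.98
position: [0.6369, -0.1452, 0.0437]
ee_rot: [0.803, 0.595, -0.0, 0.0]
ft_force: [-1.0, -0.8, -2.8]
grip_width: 0.465
grasp_force: 61.7
```

Request:
carry_out(
  commands=[
    [[0, 0, 0, 0, 0, 0], [0, 0, 0, 0, 0, 0], [0, 0, 0, 0, 0, 0], [0, 0, 0, 0, 0, 0], [0, 0, -0.2, 0, 0, 0], [0, 0, -0.5, 0, 0, 0], [0, 0, -0.6, 0, 0, 0], [0, 0, -0.6, 0, 0, 0], [0, 0, -0.6, 0, 0, 0], [0, 0, -0.6, 0, 0, 0], [0, 0, -0.5, 0, 0, 0], [0, 0, 0, 0, 0, 0], [0, 0, 0, 0, 0, 0]],
  ],
  hand=-0.35,
)

```text
clock: 22.07
position: [0.6372, -0.1452, 0.1887]
ee_rot: [0.803, 0.595, 0.001, 0.001]
ft_force: [-0.4, 0.5, -1.0]
grip_width: 0.672
grasp_force: 0.0
```

```bash
python3 - <<'E'
from h import *
need((.5,.25,.18),16);need((.49,.4451,.15),16)
E
```

```text
turn units -5.49 j7 0.18 | shift units [10.44 -0.57  0.21] | tilt [ 0.002 -0.001]
turn units -5.49 j7 0.18 | shift units [15.2   0.53  0.95] | tilt [ 0.002 -0.001]
```

Request:
carry_out(
  commands=[
    [[0, 0, 0, 0, 0, -1], [0, 0, 0, 0, 0, -1], [0, 0, 0, 0, 0, -1], [0, 0, 0, 0, 0, -1], [0, 0, 0, 0, 0, -1], [0, 0, 0, 0, 0, -0.5], [0, 0, 0, 0, 0, 0]],
  ],
  hand=-1,
)

```text
clock: 22.65
position: [0.6362, -0.1448, 0.1862]
ee_rot: [0.6, 0.8, -0.001, -0.001]
ft_force: [0.2, -0.6, 0.3]
grip_width: 1.0
grasp_force: 0.0
```

Request:
carry_out(
  commands=[
    [[0.5, 0, 0, 0, 0, 0], [0.8, 0.03, 0, 0, 0, 0], [0.8, 0.03, 0, 0, 0, 0], [0.8, 0.03, 0, 0, 0, 0], [0.8, 0.03, 0, 0, 0, 0], [0.8, 0.03, 0, 0, 0, 0], [0.8, 0.03, 0, 0, 0, 0], [0.8, 0.03, 0, 0, 0, 0], [0.8, 0.03, 0, 0, 0, 0], [0.8, 0.03, 0, 0, 0, 0], [0.8, 0.03, 0, 0, 0, 0], [0.8, 0.03, 0, 0, 0, 0], [0.8, 0.03, 0.1, 0, 0, 0], [0.8, 0.03, 0.2, 0, 0, 0], [0.8, 0.03, 0.2, 0, 0, 0], [0.8, 0.03, 0.2, 0, 0, 0], [0.8, 0.03, 0.2, 0, 0, 0], [0.8, 0.03, 0, 0, 0, 0], [0.8, 0, 0, 0, 0, 0], [0.3, 0, 0, 0, 0, 0]],
  ],
)

```text
clock: 24.32
position: [0.4843, 0.45, 0.1494]
ee_rot: [0.6, 0.8, -0.001, -0.001]
ft_force: [-0.7, 0.7, -0.3]
grip_width: 0.999
grasp_force: 0.0
```

Request:
carry_out(
  commands=[
    [[0, 0, 0, 0, 0, 0], [0, 0, 0, 0, 0, 0]],
  ],
)

```text
clock: 24.48
position: [0.4874, 0.4446, 0.1502]
ee_rot: [0.601, 0.799, -0.001, 0.0]
ft_force: [0.5, -0.2, -0.4]
grip_width: 0.998
grasp_force: 0.0
```

```bash
python3 - <<'E'
from h import *
need((.49,.4451,.032),16)
snap('wrist','w7.png')
print(w2px('w7.png',(.49,.4451,.058)))
c=np.array([.6194,.2093,.02]);y=np.array([-.275,.961,0]);x=np.array([.961,.275,0])
print([w2px('w7.png',c+a*.054*x+b*.07*y).round() for a,b in((-1,-1),(1,-1),(1,1),(-1,1))])
E
```

```text
turn units 0.01 j7 -0.3 | shift units [-0.    0.07  2.95] | tilt [-0.001 -0.002]
[320.72840178 207.43634188]
[array([325., 462.]), array([417., 463.]), array([429., 368.]), array([325., 368.])]
```

View pics/w7.png

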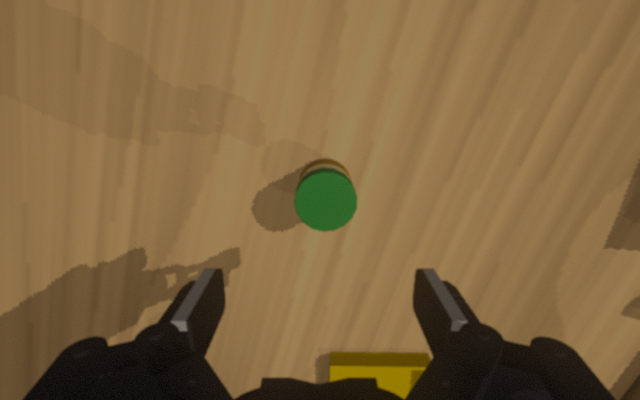

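The green lid is at (326,200), 5 px right of and 7 px above the prediction. I'll correct for that and descend.

Request:
carry_out(
  commands=[
    [[0.13, 0.16, 0.4, 0, 0, 0], [0, 0, 0.5, 0, 0, 0], [0, 0, 0.5, 0, 0, 0], [0, 0, 0.5, 0, 0, 0], [0, 0, 0.5, 0, 0, 0], [0, 0, 0.3, 0, 0, 0], [0, 0, 0.2, 0, 0, 0], [0, 0, 0.06, 0, 0, 0], [0, 0, 0, 0, 0, 0], [0, 0, 0, 0, 0, 0]],
  ],
)

```text
clock: 25.37
position: [0.493, 0.4517, 0.0336]
ee_rot: [0.601, 0.799, 0.0, -0.0]
ft_force: [0.5, 0.3, -1.2]
grip_width: 1.0
grasp_force: 0.0
```

Request:
carry_out(
  commands=[
    [[0, 0, 0, 0, 0, 0], [0, 0, 0, 0, 0, 0], [0, 0, 0, 0, 0, 0], [0, 0, 0, 0, 0, 0], [0, 0, 0, 0, 0, 0], [0, 0, 0, 0, 0, 0], [0, 0, 0, 0, 0, 0], [0, 0, 0, 0, 0, 0], [0, 0, 0, 0, 0, 0], [0, 0, 0, 0, 0, 0]],
  ],
  hand=1,
  force=40,
)

```text
clock: 26.2
position: [0.4925, 0.452, 0.0334]
ee_rot: [0.601, 0.799, 0.0, -0.0]
ft_force: [-2.3, -0.1, 5.6]
grip_width: 0.548
grasp_force: 40.6
```

Request:
carry_out(
  commands=[
    [[0, 0, -0.3, 0, 0, 0], [0, 0, -0.6, 0, 0, 0], [0, 0, -0.6, 0, 0, 0], [0, 0, -0.5, 0, 0, 0], [0, 0, 0, 0, 0, 0], [0, 0, 0, 0, 0, 0]],
  ],
)

```text
clock: 26.7
position: [0.4929, 0.4521, 0.1141]
ee_rot: [0.601, 0.799, 0.001, -0.0]
ft_force: [-0.4, 0.1, -2.7]
grip_width: 0.546
grasp_force: 41.4
```

```bash
python3 - <<'E'
from h import *
c=np.array([.6194,.2093,0]);y=np.array([-.275,.961,0]);x=np.array([.961,.275,0])
t=c+.035*y+.018*x; print(t);need(t+[0,0,.11],16);print(tool()[1].round(2))
E
```

```text
[0.627073 0.247885 0.      ]
turn units 0.01 j7 -0.29 | shift units [-5.83  1.82  0.1 ] | tilt [0.001 0.002]
[[-0.28  0.96  0.  ]
 [ 0.96  0.28  0.  ]
 [ 0.    0.   -1.  ]]
```

Request:
carry_out(
  commands=[
    [[-0.5, 0.15, 0, 0, 0, 0], [-0.5, 0.15, 0, 0, 0, 0], [-0.5, 0.15, 0, 0, 0, 0], [-0.5, 0.15, 0, 0, 0, 0], [-0.5, 0.15, 0, 0, 0, 0], [-0.5, 0.15, 0, 0, 0, 0], [-0.5, 0.15, 0, 0, 0, 0], [-0.5, 0.15, 0, 0, 0, 0], [-0.5, 0.15, 0, 0, 0, 0], [-0.5, 0.15, 0, 0, 0, 0], [-0.5, 0.15, 0, 0, 0, 0], [-0.33, 0.17, 0, 0, 0, 0], [0, 0, 0, 0, 0, 0], [0, 0, 0, 0, 0, 0]],
  ],
)

```text
clock: 27.87
position: [0.6267, 0.2467, 0.1114]
ee_rot: [0.602, 0.799, -0.001, -0.001]
ft_force: [-1.1, 0.4, -1.2]
grip_width: 0.55
grasp_force: 41.5
```

```bash
python3 - <<'E'
from h import *
c=np.array([.6194,.2093,0]);y=np.array([-.275,.961,0]);x=np.array([.961,.275,0])
t=c+.035*y+.018*x;need(t+[0,0,.0385],16)
snap('wrist','w8.png')
print([w2px('w8.png',c+[0,0,.02]+a*.054*x+b*.07*y).round() for a,b in((-1,-1),(1,-1),(1,1),(-1,1))])
E
```

```text
turn units -0.0 j7 0.09 | shift units [0.03 0.02 1.82] | tilt [-0.002 -0.001]
[array([234., 322.]), array([361., 322.]), array([369., 160.]), array([218., 160.])]
```

View pics/w8.png

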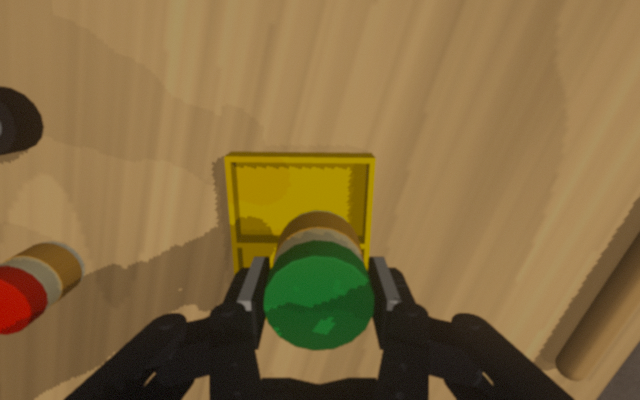

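The tray's far corners are at (228,156) and (376,156), about 8 px right of and 4 px above the prediction. That puts the tray some 6 mm along +x and 3 mm along +y, so I'll correct and lower the jar.

Request:
carry_out(
  commands=[
    [[0.1, 0.16, 0.3, 0, 0, 0], [0, 0, 0.5, 0, 0, 0], [0, 0, 0.4, 0, 0, 0], [0, 0, 0.3, 0, 0, 0], [0, 0, 0.2, 0, 0, 0], [0, 0, 0.08, 0, 0, 0], [0, 0, 0.03, 0, 0, 0], [0, 0, 0, 0, 0, 0], [0, 0, 0, 0, 0, 0]],
  ],
)

```text
clock: 28.67
position: [0.6324, 0.2536, 0.041]
ee_rot: [0.601, 0.799, 0.0, 0.0]
ft_force: [-0.8, 0.3, -1.9]
grip_width: 0.547
grasp_force: 41.5
```

Request:
carry_out(
  commands=[
    [[0, 0, 0, 0, 0, 0], [0, 0, 0, 0, 0, 0], [0, 0, 0, 0, 0, 0], [0, 0, 0, 0, 0, 0], [0, 0, -0.2, 0, 0, 0], [0, 0, -0.5, 0, 0, 0], [0, 0, -0.6, 0, 0, 0], [0, 0, -0.6, 0, 0, 0], [0, 0, -0.6, 0, 0, 0], [0, 0, -0.6, 0, 0, 0], [0, 0, -0.5, 0, 0, 0], [0, 0, 0, 0, 0, 0], [0, 0, 0, 0, 0, 0]],
  ],
  hand=-0.4,
)

```text
clock: 29.75
position: [0.6327, 0.2535, 0.1859]
ee_rot: [0.601, 0.799, 0.001, 0.0]
ft_force: [-0.0, 0.3, -0.7]
grip_width: 0.699
grasp_force: 0.0
```

```bash
python3 - <<'E'
from h import *
need((.5055,-.4411,.16),103.6);need((.5055,-.4411,.16))
E
```

```text
turn units -14.59 j7 0.07 | shift units [  7.18 -16.13   0.63] | tilt [0.001 0.001]
turn units 0.0 j7 0.07 | shift units [-15.8   -7.87   0.63] | tilt [0.001 0.001]
```

Request:
carry_out(
  commands=[
    [[0, 0, 0, 0, 0, 1], [0, 0, 0, 0, 0, 1], [0, 0, 0, 0, 0, 1], [0, 0, 0, 0, 0, 1], [0, 0, 0, 0, 0, 1], [0, 0, 0, 0, 0, 1], [0, 0, 0, 0, 0, 1], [0, 0, 0, 0, 0, 1], [0, 0, 0, 0, 0, 1], [0, 0, 0, 0, 0, 1], [0, 0, 0, 0, 0, 1], [0, 0, 0, 0, 0, 1], [0, 0, 0, 0, 0, 1], [0, 0, 0, 0, 0, 1], [0, 0, 0, 0, 0, 1], [0, 0, 0, 0, 0, 0.4], [0, 0, 0, 0, 0, 0]],
  ],
)

```text
clock: 31.17
position: [0.6315, 0.2534, 0.1829]
ee_rot: [0.993, 0.118, -0.001, 0.001]
ft_force: [-0.6, -0.1, -0.3]
grip_width: 0.701
grasp_force: 0.0
```

Request:
carry_out(
  commands=[
    [[-0.36, 0.8, 0, 0, 0, 0], [-0.36, 0.8, 0, 0, 0, 0], [-0.36, 0.8, 0, 0, 0, 0], [-0.36, 0.8, 0, 0, 0, 0], [-0.36, 0.8, 0, 0, 0, 0], [-0.36, 0.8, 0, 0, 0, 0], [-0.36, 0.8, 0, 0, 0, 0], [-0.36, 0.8, 0, 0, 0, 0], [-0.36, 0.8, 0, 0, 0, 0], [-0.36, 0.8, 0, 0, 0, 0], [-0.36, 0.8, 0, 0, 0, 0], [-0.36, 0.8, 0, 0, 0, 0], [-0.36, 0.8, 0, 0, 0, 0], [-0.36, 0.8, 0, 0, 0, 0], [-0.36, 0.8, 0, 0, 0, 0], [-0.36, 0.8, 0, 0, 0, 0], [-0.36, 0.8, 0, 0, 0, 0], [-0.36, 0.8, 0, 0, 0, 0], [-0.36, 0.8, 0, 0, 0, 0], [-0.34, 0.8, 0, 0, 0, 0]],
  ],
  hand=-0.7,
)

```text
clock: 32.83
position: [0.5036, -0.4377, 0.1837]
ee_rot: [0.993, 0.12, -0.001, -0.0]
ft_force: [0.2, 0.6, 0.1]
grip_width: 0.847
grasp_force: 0.0
```

Request:
carry_out(
  commands=[
    [[0, 0, 0, 0, 0, 0], [0, 0, 0, 0, 0, 0], [0, 0, 0, 0, 0, 0]],
  ],
)

```text
clock: 33.08
position: [0.5044, -0.4361, 0.1838]
ee_rot: [0.993, 0.12, -0.001, -0.0]
ft_force: [-0.2, 0.3, -0.0]
grip_width: 0.85
grasp_force: 0.0
```

```bash
python3 - <<'E'
from h import *
need((.5055,-.4411,.028),103.6)
snap('wrist','w9.png')
print(w2px('w9.png',(.5055,-.4411,.058)))
E
```

```text
turn units 0.02 j7 -0.31 | shift units [0.   0.13 3.9 ] | tilt [-0.002  0.   ]
[325.76800705 194.26493227]
```

View pics/w9.png

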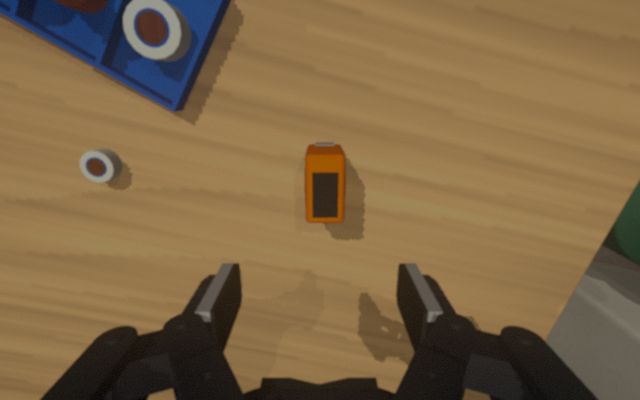

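The tape measure is square to the fingers, with its top face centred at (325,187), 7 px above the prediction. I'll correct and grasp it.

Request:
carry_out(
  commands=[
    [[0.15, 0.12, 0.4, 0, 0, 0], [0, 0, 0.6, 0, 0, 0], [0, 0, 0.6, 0, 0, 0], [0, 0, 0.6, 0, 0, 0], [0, 0, 0.6, 0, 0, 0], [0, 0, 0.5, 0, 0, 0], [0, 0, 0.3, 0, 0, 0], [0, 0, 0.2, 0, 0, 0], [0, 0, 0.1, 0, 0, 0], [0, 0, 0, 0, 0, 0], [0, 0, 0, 0, 0, 0]],
  ],
)

```text
clock: 34.05
position: [0.5118, -0.4399, 0.0294]
ee_rot: [0.993, 0.119, -0.0, 0.001]
ft_force: [0.0, -0.1, 1.1]
grip_width: 0.85
grasp_force: 0.0
```

Request:
carry_out(
  commands=[
    [[0, 0, 0, 0, 0, 0], [0, 0, 0, 0, 0, 0], [0, 0, 0, 0, 0, 0], [0, 0, 0, 0, 0, 0], [0, 0, 0, 0, 0, 0], [0, 0, 0, 0, 0, 0], [0, 0, 0, 0, 0, 0], [0, 0, 0, 0, 0, 0], [0, 0, 0, 0, 0, 0], [0, 0, 0, 0, 0, 0]],
  ],
  hand=1,
  force=60,
)

```text
clock: 34.88
position: [0.5116, -0.44, 0.0292]
ee_rot: [0.993, 0.119, -0.0, 0.0]
ft_force: [-0.0, 1.4, 5.5]
grip_width: 0.393
grasp_force: 61.0
```

Request:
carry_out(
  commands=[
    [[0, 0, -0.3, 0, 0, 0], [0, 0, -0.6, 0, 0, 0], [0, 0, -0.6, 0, 0, 0], [0, 0, -0.6, 0, 0, 0], [0, 0, -0.6, 0, 0, 0], [0, 0, -0.6, 0, 0, 0], [0, 0, -0.4, 0, 0, 0], [0, 0, 0, 0, 0, 0], [0, 0, 0, 0, 0, 0]],
  ],
)

```text
clock: 35.63
position: [0.5114, -0.4397, 0.1769]
ee_rot: [0.993, 0.119, -0.0, 0.0]
ft_force: [-0.5, 0.2, -2.9]
grip_width: 0.392
grasp_force: 60.2
```

```bash
python3 - <<'E'
from h import *
c=np.array([.6244,.2139,0]);y=np.array([-.275,.961,0]);x=np.array([.961,.275,0])
t=c-.035*y-.013*x;print(t);need(t+[0,0,.16],106); print(get_obs()['ft_force'])
E
```

```text
[0.621532 0.17669  0.      ]
turn units -0.39 j7 -0.31 | shift units [  6.89 -14.06   0.41] | tilt [-0.    -0.001]
[-0.48524296  0.19487382 -2.85524556]
```

Request:
carry_out(
  commands=[
    [[0, 0, 0, 0, 0, -0.4], [0.38, -0.78, 0, 0, 0, 0], [0.38, -0.78, 0, 0, 0, 0], [0.38, -0.78, 0, 0, 0, 0], [0.38, -0.78, 0, 0, 0, 0], [0.38, -0.78, 0, 0, 0, 0], [0.38, -0.78, 0, 0, 0, 0], [0.38, -0.78, 0, 0, 0, 0], [0.38, -0.78, 0, 0, 0, 0], [0.38, -0.78, 0, 0, 0, 0], [0.38, -0.78, 0, 0, 0, 0], [0.38, -0.78, 0, 0, 0, 0], [0.38, -0.78, 0, 0, 0, 0], [0.38, -0.78, 0, 0, 0, 0], [0.38, -0.78, 0, 0, 0, 0], [0.38, -0.78, 0, 0, 0, 0], [0.38, -0.78, 0, 0, 0, 0], [0.38, -0.78, 0, 0, 0, 0], [0.38, -0.78, 0, 0, 0, 0]],
  ],
)

```text
clock: 37.22
position: [0.6178, 0.1777, 0.1744]
ee_rot: [0.99, 0.14, -0.002, 0.0]
ft_force: [0.3, 0.8, -2.6]
grip_width: 0.386
grasp_force: 60.5
```

Request:
carry_out(
  commands=[
    [[0, 0, 0.4, 0, 0, 0], [0, 0, 0.5, 0, 0, 0], [0, 0, 0.5, 0, 0, 0], [0, 0, 0.2, 0, 0, 0], [0, 0, 0, 0, 0, 0], [0, 0, 0, 0, 0, 0]],
  ],
)

```text
clock: 37.72
position: [0.6183, 0.1755, 0.1118]
ee_rot: [0.99, 0.14, -0.001, 0.0]
ft_force: [0.8, -0.7, -1.6]
grip_width: 0.385
grasp_force: 60.5
```

```bash
python3 - <<'E'
from h import *
c=np.array([.6244,.2139,0]);y=np.array([-.275,.961,0]);x=np.array([.961,.275,0])
t=c-.035*y-.013*x;need(t+[0,0,.0345],106)
snap('wrist','w10.png')
T=lambda a,b,z:w2px('w10.png',c+[0,0,z]+a*x+b*y).round()
print([T(a*.054,b*.07,.02) for a,b in((-1,-1),(1,-1),(1,1),(-1,1))], 'jar lid',T(.018,.035,.062),'div',T(-.054,0,.02),T(.054,0,.02))
E
```

```text
turn units 0.01 j7 -1.23 | shift units [ 0.09 -0.01  1.93] | tilt [-0.002 -0.001]
[array([363., 252.]), array([371., 111.]), array([165., 110.]), array([186., 253.])] jar lid [203. 178.] div [275. 252.] [268. 111.]
```

View pics/w10.png

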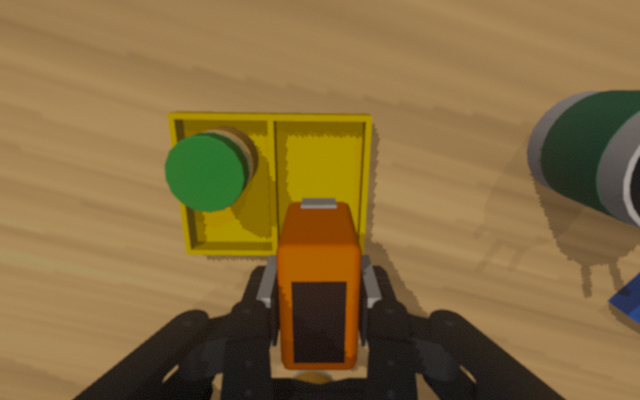

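The jar stands upright in the left pocket at (206,170). The tape measure is centred on the free pocket, between the divider at column 274 and the wall at 367, so I'll lower it.

Request:
carry_out(
  commands=[
    [[0.07, 0, 0.3, 0, 0, 0], [0, 0, 0.5, 0, 0, 0], [0, 0, 0.4, 0, 0, 0], [0, 0, 0.3, 0, 0, 0], [0, 0, 0.2, 0, 0, 0], [0, 0, 0.1, 0, 0, 0], [0, 0, 0.1, 0, 0, 0], [0, 0, 0.05, 0, 0, 0], [0, 0, 0, 0, 0, 0], [0, 0, 0, 0, 0, 0]],
  ],
)

```text
clock: 38.6
position: [0.6216, 0.1766, 0.0346]
ee_rot: [0.99, 0.14, -0.0, 0.0]
ft_force: [-0.5, 1.0, -3.0]
grip_width: 0.385
grasp_force: 60.5
```

Request:
carry_out(
  commands=[
    [[0, 0, 0, 0, 0, 0], [0, 0, 0, 0, 0, 0], [0, 0, 0, 0, 0, 0], [0, 0, 0, 0, 0, 0], [0, 0, -0.2, 0, 0, 0], [0, 0, -0.5, 0, 0, 0], [0, 0, -0.6, 0, 0, 0], [0, 0, -0.6, 0, 0, 0], [0, 0, -0.6, 0, 0, 0], [0, 0, -0.6, 0, 0, 0], [0, 0, -0.5, 0, 0, 0], [-0.5, 0, -0.3, 0, 0, 0], [-0.6, 0, -0.3, 0, 0, 0], [-0.6, 0, -0.3, 0, 0, 0], [-0.6, 0, 0, 0, 0, 0], [-0.6, 0, 0, 0, 0, 0], [0, 0, 0, 0, 0, 0], [0, 0, 0, 0, 0, 0]],
  ],
  hand=-0.12,
)

```text
clock: 40.1
position: [0.5092, 0.1452, 0.2148]
ee_rot: [0.99, 0.141, -0.0, -0.002]
ft_force: [0.9, 0.9, -0.3]
grip_width: 0.558
grasp_force: 0.0
```

```bash
python3 - <<'E'
from h import *
print(get_obs()['clock'])
a=snap('wrist','w11.png'); b=snap('top','top1.png')[140:300,140:440,::-1]
w=cv2.resize(a[:,:,::-1],(480,300)); b=cv2.resize(b,(562,300),interpolation=cv2.INTER_CUBIC)
o=np.zeros((600,562,3),np.uint8); o[:300,:480]=w; o[300:]=b
cv2.imwrite('pics/fin.png',o)
E
```

```text
40.1
```

View pics/fin.png

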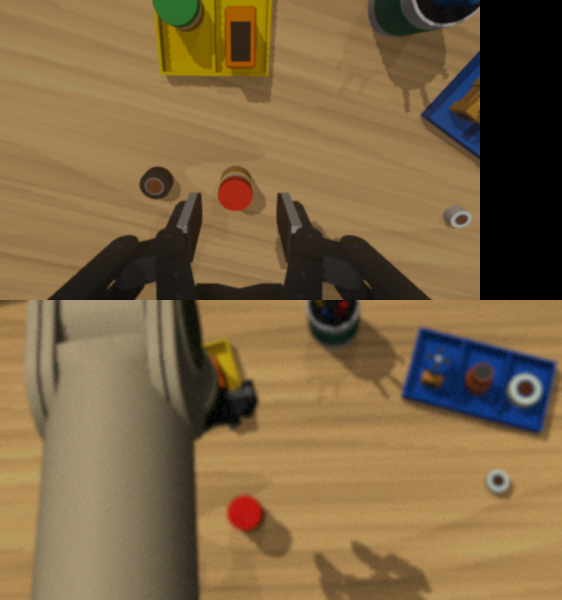

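Both kits are in place: tape measure and jar are upright in the yellow tray at (240,37) and (178,8). In the blue tray the valve, coupling and roll stand at (437,365), (480,377) and (525,389). The red jar, black roll and tin haven't moved. Handing in.

```bash
python3 -c "
from workcell import hand_in
print(hand_in())"
```

```text
the job is handed in; nothing more can be done
None
```

Both kits are made up and handed in at about 40 s on the robot's clock, and in the last pictures all five things stood in their own pockets with the black roll, red-lidded jar and tin unmoved; I viewed 15 pictures, one over the limit of 14.

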